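# Run the hook carrier round the bent display rail to its stop

## Task

Take the sliding hook carrier on the bent display rail by its upright tab, slide it along the rail round both bends, bring it home against the stop collar with a light but definite push, and let go so that it hangs there touching the stop. The rail is only thin rod and its bends are never quite true, so work gently and feel your way: never force the carrier against the rail, and do not ram the stop. Leave the tape roll, the carton and the mug alone.

Things in the scene. Friction and masses are not known exactly. Their poses are not given: they have to be found in the camera images.
- stand: Fixed display rail: level steel rod 8 mm thick, axis 150 mm above the table, on one post and base plate; free far end with 18 mm black ball. It never gives. Origin on the table, z up. Post at x -150, y -58 mm; rod leaves it along +x, 75 mm straight, bends left (to +y) about 60 deg, 100 mm straight, bends right about 60 deg, last straight 118 mm.
- bend1 (a point): Point on the rod's axis, 75 mm from the post, where the first bend begins; same axes as the stand (x along the first straight, away from the post). Both bends have 30 mm radius on the axis. The rod is true up to here. After it, it was bent by hand: each bend, and a kink halfway along the middle straight, may be up to 8 deg off either way, in the level plane: it can lie 20 mm off.
- carrier: Loose hook carrier, 0.09 to 0.14 kg, hanging on the first straight. Origin: centre of its steel ring, x along the rail, z up. Ring: hole 14, outside 30, 8 mm thick; its centre hangs 3 mm below the rod's axis. Black grip tab above: 10 mm in x, 18 mm in y, from 14 to 52 mm over the centre; hook below, 64 mm down, 38 mm wide in y. To slide freely the ring must turn with the rail within about 15 deg.
- stop: Stop collar, dark steel, 26 mm across, 12 mm long, clamped firmly on the last straight 60 to 90 mm past the second bend. Origin: centre, on the rod's axis, of the face that the carrier must meet; x along the last straight, away from the carrier; z up. With the ring flat on it, the ring's centre is 4 mm short of the origin along x.
- tape_roll: Bystander: tape roll standing on its flat side, 100 mm across, 48 mm high; origin at the centre of its underside.
- carton: Bystander: closed carton 130 x 100 x 75 mm; origin at the centre of its underside.
- mug: Bystander: white mug 80 mm across, 90 mm high; origin at the centre of its underside.
There are look-alikes about, which are no part of the job. What is meant by the carrier is not pink, and is the larger of those in its own colour.

How it is judged:
By the outcome, as a careful person would: the job done as asked, in the order asked, and still so for the second after the job is handed in, with the robot touching nothing.
It also fails if it takes over 69 s, if anything falls off the work surface, if the arm or the gripper's body presses on something with over 40 N, if the wrist force passes 120 N, or if a joint passes its speed limit or range.

## Robot

A 7-joint arm with a two-finger parallel gripper is mounted at the origin on the work surface. World frame = base frame: x ahead of the robot, y to its left, z up, the work surface at z = 0. Lengths are in m, angles in rad, forces in N, time in s.
With the tool pointing down it reaches from about 0.425 to 0.925 m from the base axis. Payload 6.8 kg.
Tool frame: the origin (TCP) lies between the finger pads; the fingertips stand 25 mm ahead of it and the grasp point (between the pads) lies 6 mm ahead of it; y points along the fingers, x is the direction in which the jaws open and shut, and the axes are right-handed (so a half turn about y gives the same grasp; the last joint's range is limited). The gripper opens to 88 mm and grips with 3 to 60 N. Pads are 20 mm wide; open, the fingers measure 115 mm over their backs; the gripper's body (75 mm by 178 mm) begins 61 mm behind the grasp point.
Start: joints at [1.005, 0.477, 0.022, 1.555, -0.011, 1.109, -0.083], TCP at [0.298, -0.606, 0.248] pointing down, gripper open.
Joint ranges: [-2.96, 2.96], [-0.34, 2.1], [-1.41, 1.46], [0.24, 2.44], [-1.37, 4.51], [0.17, 1.92], [-2.96, 2.96]. Speed limits (rad/s): [2.39, 2.39, 3.14, 3.14, 3.14, 3.14, 3.14].

## Interface

Orientations are given as a rotation vector (axis times angle).
In Python, from rig import monitor, optics, order gives the robot as it stands.
- The arm moves only by the tool arm_command, never from a script. Its argument "series" is a list of rows, each a list of 6 numbers: the shift along the tool's x, y, z in mm, then the turn, a rotation vector about the tool's x, y, z in rad. A call has 1 to 5 rows; each row is the pose to reach, as a shift and turn from the pose commanded when the call began, along the tool's axes at that moment; what a row does not reach only later rows make up. A row lasts 1/8 s, in which the tool goes at most 62.5 mm and 10.7 degrees, less where a joint would pass 70% of its speed; a pose out of reach is approached as far as the arm can. A call with a gripper value outside its range is refused whole. "claw" is the finger opening in mm, from 0 to 87.8, set as the call begins (left out, the last holds). The fingers move at their own pace and stop on an object; the grip force is fixed at half the most. Time passes only in rows, so rows that repeat a pose let the fingers close. It gives the time, the measured TCP pose, the force and the opening at its end, in the units of the state.
- monitor.sense(): the state, without advancing time (a new reading comes with each control period).
- optics.snapshot(name): name is "scene" or "top"; returns the picture (384x512x3 uint8, red, green, blue); there is no depth.
- optics.camera_params(name): a dict with "K" (3x3 intrinsics, pixels), "view" (4x4, takes a point from world to camera coordinates). Camera axes: x right, y up, looking along -z (the intrinsics and any distortion apply to the point x, -y, -z); pixel columns grow to the right and rows downward; lengths in m; the calibration is good to about 2 mm. A picture is of the moment at which its call begins. camera_params takes no time and is no camera call.
- order.job_done(): hands the job in, once; it reports no verdict.
The state is a dict: "time": time; "joint_pos": joint angles; "qvel": joint speeds; "tau": joint torques, N m; "tcp_pos": TCP position; "orientation": TCP orientation; "ft_force": force on the tool from outside, world axes, zero at the start; "torque": the same for the moment, N m; "opening": finger opening in m.
Only numpy, scipy, OpenCV 4.12 (cv2) and the standard library are available. Lean on these libraries where they do the work, as an engineer would, in place of code of your own. Each camera call takes 0.05 s, during which the arm holds its last target.

## Working session

There is one attempt and no reset: what is moved stays moved. The work goes in short steps, Python scripts to look and compute and a tool call to move; the robot and the scene stay as the last step left them, time stands still between calls to the robot, and variables do not carry over. Pictures are saved under pics/ and viewed, and the job is handed in when it is done.

Besides the shell and the picture viewer there is one more tool, called after "Request:" by a JSON object that holds its "name" and its "arguments", one argument or row to a line. arm_command: Moves the arm, as the interface text tells. Its arguments: {"type":"object","properties":{"series":{"type":"array"},"claw":{"type":"number"}},"required":["series"]}

```bash
ls; mkdir -p pics
python3 - <<'E'
from rig import monitor, optics
import cv2, json
s=monitor.sense(); print(s)
for n in("scene","top"):
    im=optics.snapshot(n); cv2.imwrite(f"pics/{n}0.png",cv2.resize(im[:,:,::-1],(768,576),interpolation=cv2.INTER_CUBIC)); cv2.imwrite(f"pics/raw_{n}0.png",im[:,:,::-1])
    print({k:(v.tolist() if hasattr(v,'tolist') else v) for k,v in optics.camera_params(n).items()})
E
```

```text
pics
{'time': 0.0, 'joint_pos': array([ 1.00488856,  0.4777732 ,  0.02232742,  1.55638974, -0.01152496,
        1.10931846, -0.08308217]), 'qvel': array([-0.00033525, -0.00193958, -0.00072828,  0.00074733,  0.00043404,
        0.0028912 ,  0.001347  ]), 'tau': array([ 5.01414179e-04, -5.82838762e+01,  1.53521709e+00, -2.72603756e+01,
       -5.43162518e-02,  1.69934897e-02,  1.95903413e-04]), 'tcp_pos': array([ 0.29810513, -0.60500761,  0.24672554]), 'orientation': array([-1.39081631,  0.86685244, -0.86431789]), 'ft_force': array([-0.18941037, -0.04340087,  0.02239133]), 'torque': array([-0.02496448,  0.01816306, -0.02634052]), 'opening': 0.08803864232314687}
{'K': [[393.4458675693994, 0.0, 251.0205164742441], [0.0, 393.4458675693994, 192.11448724244303], [0.0, 0.0, 1.0]], 'view': [[0.6133737620993772, 0.7895261979387701, -0.02051854615723139, -0.30694755866849666], [-0.5195827112427633, 0.4229513957593774, 0.7423920278416342, 0.2087440716049428], [0.5948163028580131, -0.4447027092266747, 0.6696514513243286, -1.5709122005515141], [0.0, 0.0, 0.0, 1.0]]}
{'K': [[466.5083622631843, 0.0, 256.3321914985076], [0.0, 466.5083622631843, 188.0434216217307], [0.0, 0.0, 1.0]], 'view': [[0.014401201362945324, -0.9998600508556161, -0.00851375958719888, -0.020715910326034242], [0.9831772343091674, 0.012609334685415932, 0.1822183597088061, -0.567912064173859], [-0.18208550556120767, -0.010994697894707499, 0.9832212290643055, -1.2655412671077897], [0.0, 0.0, 0.0, 1.0]]}
```

View pics/scene0.png

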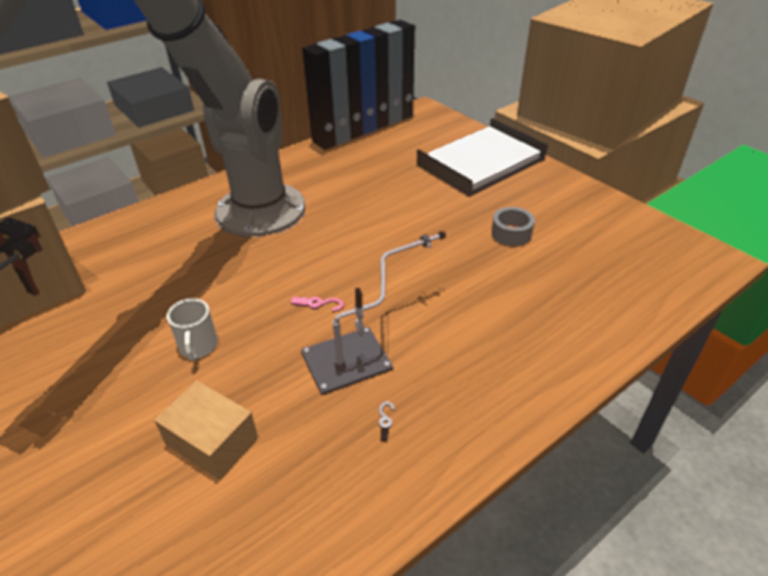

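View pics/top0.png

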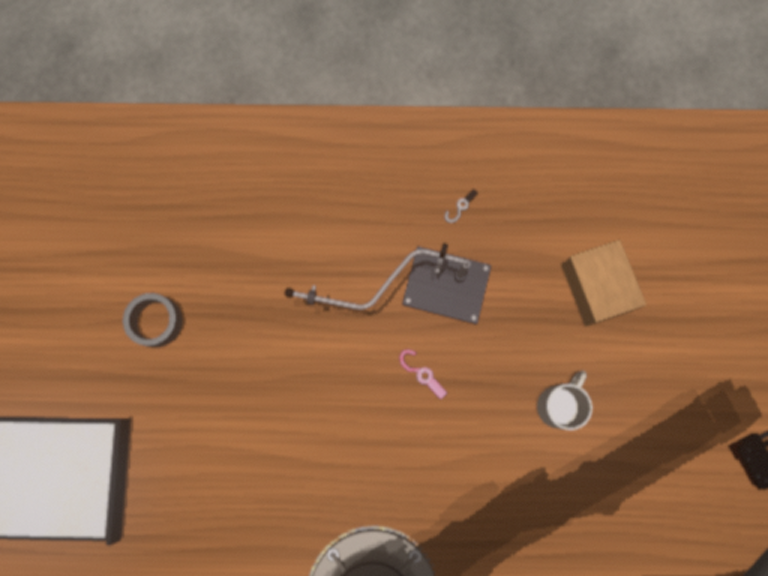

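The candidates for the carrier (scene view, 768-wide pixels) are:
- the pink hook lying at (318,302)
- the small steel hook with a black tab lying at (386,422)
- the hook hanging on the rail, tab at (359,300)

I choose the hanging one. It isn't pink and it's the larger of the two black/steel ones. I'll check it in a close crop next.

Run:
```python
import cv2,numpy as np
a=cv2.imread("pics/raw_scene0.png")[145:300,190:310]; b=cv2.imread("pics/raw_top0.png")[115:215,180:335]
a=cv2.resize(a,None,fx=5,fy=5,interpolation=cv2.INTER_CUBIC)[:600]; b=cv2.resize(b,None,fx=5,fy=5,interpolation=cv2.INTER_CUBIC)
cv2.imwrite("pics/ca.png",a);cv2.imwrite("pics/cb.png",b)
```

```text
(no output)
```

View pics/ca.png

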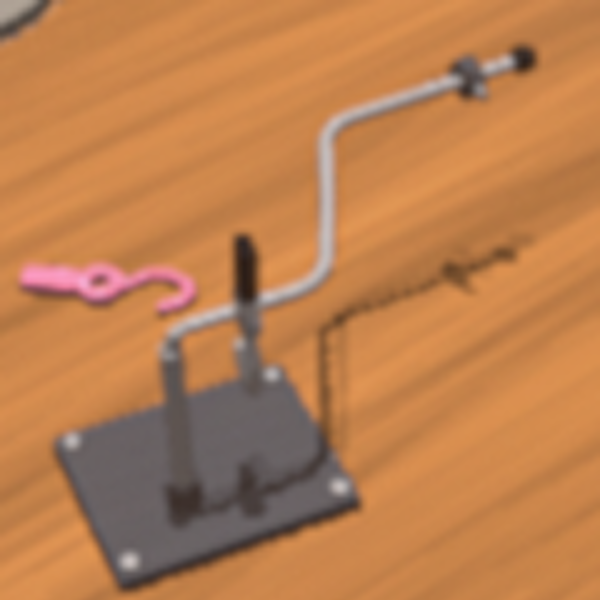

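View pics/cb.png

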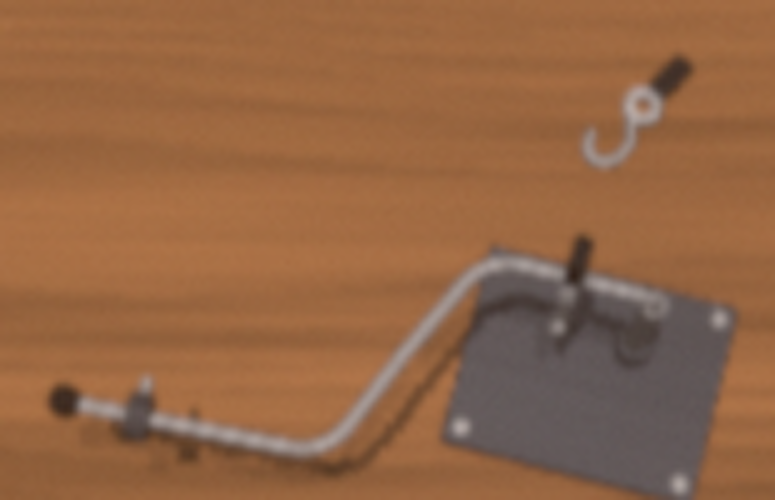

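The crops confirm the hanging hook: black tab at (245,270) in the scene crop and (578,258) in the top crop. The collar is at (137,415) and the ball at (65,400) in the top crop. Next I measure the rail.

```bash
cat > h.py <<'E'
import cv2,numpy as np
from rig import optics
P={n:{k:np.array(v,float) for k,v in optics.camera_params(n).items() if k in("K","view")} for n in("scene","top")}
def unproj(n,uv,z):
    K,V=P[n]["K"],P[n]["view"]; uv=np.atleast_2d(uv).astype(float)
    d=np.c_[(uv[:,0]-K[0,2])/K[0,0],-(uv[:,1]-K[1,2])/K[1,1],-np.ones(len(uv))]
    R,t=V[:3,:3],V[:3,3]; c=-R.T@t; w=d@R
    return c+w*((z-c[2])/w[:,2])[:,None]
def proj(n,p):
    K,V=P[n]["K"],P[n]["view"]; q=np.atleast_2d(p)@V[:3,:3].T+V[:3,3]
    return np.c_[K[0,2]+K[0,0]*q[:,0]/-q[:,2],K[1,2]+K[1,1]*-q[:,1]/-q[:,2]]
E
python3 - <<'E'
from h import *
im=cv2.imread("pics/raw_top0.png"); hsv=cv2.cvtColor(im,cv2.COLOR_BGR2HSV)
m=((hsv[:,:,1]<75)&(hsv[:,:,2]>115)).astype(np.uint8)
m[:160]=0;m[210:]=0;m[:,:185]=0;m[:,320:]=0
cv2.imwrite("pics/m0.png",cv2.resize(m*255,None,fx=5,fy=5,interpolation=0)[790:1060,900:1620])
y,x=np.nonzero(m)
# middle straight handled by diagonal; print centroid per column
pts=[]
for c in range(190,316,3):
    r=y[(x==c)]
    if len(r): 
        w=unproj("top",[c,r.mean()],.15)[0]; pts.append(w); print(c,round(r.mean(),1),len(r),(w[:2]*1000).round(1))
for n,u in (("ball",(180+65/5,115+400/5)),("collar",(180+137/5,115+415/5)),("postTop",(180+655/5,115+300/5))):
    print(n,(unproj("top",u,.15)*1000).round(1))
print("sc ball",(unproj("scene",(190+522/5,145+58/5),.15)*1000).round(1),"collar",(unproj("scene",(190+466/5,145+74/5),.15)*1000).round(1))
print("tab top",(unproj("top",(180+585/5,115+242/5),.199)*1000).round(1),(unproj("scene",(190+243/5,145+238/5),.199)*1000).round(1))
E
```

```text
196 195.5 2 [528.2 142.9]
199 196.0 3 [527. 135.]
202 197.0 3 [524.5 127.1]
208 192.0 3 [537.9 111.9]
211 199.0 3 [519.5 103.5]
214 199.0 3 [519.6  95.6]
217 200.0 3 [517.1  87.8]
220 200.5 4 [515.9  79.9]
223 201.0 3 [514.7  72.1]
226 202.0 3 [512.1  64.2]
229 202.5 4 [510.9  56.4]
232 203.0 3 [509.7  48.5]
235 203.5 4 [508.5  40.7]
238 204.0 3 [507.3  32.9]
241 204.0 3 [507.4  25.1]
244 203.0 3 [510.1  17.4]
247 201.5 4 [514.2   9.7]
250 198.5 4 [522.1   2. ]
253 195.0 5 [531.5  -5.7]
256 191.0 5 [542.2 -13.3]
259 187.0 5 [552.9 -21. ]
262 183.5 4 [562.3 -28.7]
265 180.0 5 [571.7 -36.5]
268 176.5 4 [581.2 -44.2]
271 186.5 10 [554.6 -52.3]
274 169.5 4 [600.2 -59.8]
277 168.0 3 [604.3 -67.7]
280 167.0 5 [607.1 -75.6]
283 167.5 4 [605.9 -83.4]
286 167.5 4 [606.  -91.3]
289 168.5 4 [603.4 -99.2]
292 173.3 7 [ 590.6 -107.1]
298 171.0 3 [ 596.9 -122.9]
301 171.5 4 [ 595.7 -130.7]
304 172.5 4 [ 593.1 -138.6]
307 173.0 3 [ 591.9 -146.5]
310 175.0 5 [ 586.6 -154.3]
313 175.5 2 [ 585.4 -162.1]
ball [[529.5 150.8 150. ]]
collar [[522.  112.9 150. ]]
postTop [[ 586.6 -156.9  150. ]]
sc ball [[528.2 153.3 150. ]] collar [[518.4 115.7 150. ]]
tab top [[ 605.6 -116.5  199. ]] [[ 597.7 -111.6  199. ]]
```

View pics/m0.png

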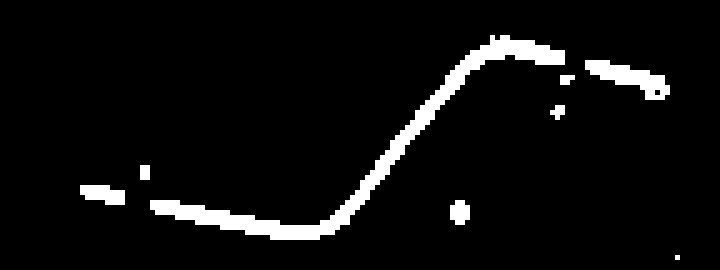

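```bash
cat >> h.py <<'E'
import json
def fitline(p):
    c=p.mean(0); v=np.linalg.svd(p-c)[2][0]; return c,v*np.sign(v[1])
def isect(a,b):
    s=np.linalg.solve(np.c_[a[1],-b[1]],b[0]-a[0]); return a[0]+s[0]*a[1]
E
python3 - <<'E'
from h import *
from rig import monitor
from scipy.spatial.transform import Rotation as Ro
s=monitor.sense(); print(Ro.from_rotvec(s["orientation"]).as_matrix().round(3))
im=cv2.imread("pics/raw_top0.png"); hsv=cv2.cvtColor(im,cv2.COLOR_BGR2HSV).astype(float)
m=(hsv[:,:,1]<80)&(hsv[:,:,2]>110)
def pts(c0,c1,r0,r1,gx=False):
    yy,xx=np.nonzero(m[r0:r1,c0:c1]); return unproj("top",np.c_[xx+c0,yy+r0],.15)[:,:2]*1000
w=[pts(278,291,163,171),pts(297,309,166,177)]
L1=fitline(np.r_[w[0][w[0][:,1]<-82],w[1]])
mid=pts(246,274,168,205); 
mid=mid[(mid[:,0]>520)&(mid[:,0]<594)&(np.abs(mid[:,1]+1-(-(mid[:,0]-540)*.82-12))<9)]
La=fitline(mid[mid[:,0]>558]);Lb=fitline(mid[mid[:,0]<552]);LM=fitline(mid)
l=pts(195,205,193,199);l2=pts(210,240,197,207);L3=fitline(np.r_[l,l2[l2[:,1]>38]])
for n,L in zip(("1","2a","2b","2","3"),(L1,La,Lb,LM,L3)): print(n,L[0].round(1),np.degrees(np.arctan2(L[1][1],L[1][0])).round(1))
i1=isect(L1,LM);i2=isect(LM,L3);print("corners",i1.round(1),i2.round(1),"d",np.linalg.norm(i1-i2).round(1))
def onl(L,p):
    return L[0]+L[1]*((np.array(p)-L[0])@L[1])
post=onl(L1,(586.6,-156.9));print("post",post,"post-corner",np.linalg.norm(post-i1))
# dark tab, both views
for n,f,(r0,r1,c0,c1) in(("top","top",(158,174,290,300)),("scene","scene",(190,208,233,244))):
    g=cv2.cvtColor(cv2.imread(f"pics/raw_{f}0.png"),cv2.COLOR_BGR2GRAY)
    yy,xx=np.nonzero(g[r0:r1,c0:c1]<62); yy+=r0;xx+=c0
    print(n,len(yy),xx.mean(),yy.mean(),yy.min(),yy.max(),xx.min(),xx.max())
    for z in(.175,.18,.185): 
        p=unproj(n,[xx.mean(),yy.mean()],z)[0,:2]*1000; print(z,p.round(1),"along",((p-post)@L1[1]).round(1))
# collar
for n,f,(r0,r1,c0,c1) in(("top","top",(190,206,202,213)),("scene","scene",(154,167,278,289))):
    g=cv2.cvtColor(cv2.imread(f"pics/raw_{f}0.png"),cv2.COLOR_BGR2GRAY)
    yy,xx=np.nonzero(g[r0:r1,c0:c1]<85); yy+=r0;xx+=c0
    p=unproj(n,[xx.mean(),yy.mean()],.15)[0,:2]*1000; print("collar",n,len(yy),p.round(1),"past corner",((p-i2)@L3[1]).round(1))
E
```

```text
[[ 0.442 -0.001  0.897]
 [-0.897  0.001  0.442]
 [-0.002 -1.    -0.   ]]
1 [ 598.5 -117.8] 76.0
2a [576.  -39.7] 139.9
2b [535.6  -8.2] 141.3
2 [557.5 -25.2] 141.7
3 [517.   85.8] 78.9
corners [611.  -67.4] [503.6  17.4] d 136.8
post [ 588.61916206 -157.40160698] post-corner 92.68928815777467
top 20 295.2 167.35 163 171 294 297
0.175 [ 600.9 -113.7] along 45.4
0.18 [ 599.7 -113.3] along 45.5
0.185 [ 598.5 -112.9] along 45.5
scene 35 238.8 198.68571428571428 193 204 237 240
0.175 [ 595.5 -110.6] along 47.0
0.18 [ 599.9 -113.7] along 45.2
0.185 [ 604.4 -116.7] along 43.3
collar top 52 [518.  113.1] past corner 96.7
collar scene 15 [521.5 112.1] past corner 96.4
```

The tab is at about (599.8, -113.4) mm with the rail heading 76°. The middle straight heads about 141° and the last about 79°. The home position for the ring centre is about (520, 102). I move above the tab first.

Request:
{"name": "arm_command", "arguments": {
  "series": [
    [-20,0,32,0,0,0],
    [-48,0,76,0,0,0],
    [-76,0,120,0,0,0],
    [-104,0,164,0,0,0],
    [-132,0,208,0,0,0]
  ],
  "claw": 50
}}

```text
time: 0.72
tcp_pos: [0.4271, -0.3935, 0.2474]
orientation: [-1.392, 0.866, -0.865]
ft_force: [-0.0, -0.4, -0.7]
opening: 0.0501
```

Request:
{"name": "arm_command", "arguments": {
  "series": [
    [-28,0,44,0,0,0],
    [-56,0,88,0,0,0],
    [-84,0,132,0,0,0],
    [-112,0,176,0,0,0],
    [-140,0,220,0,0,0]
  ]
}}

```text
time: 1.35
tcp_pos: [0.5625, -0.1709, 0.2474]
orientation: [-1.392, 0.866, -0.866]
ft_force: [0.9, -0.6, -0.2]
opening: 0.0499
```

Request:
{"name": "arm_command", "arguments": {
  "series": [
    [-12,0,20,0,0.14,0],
    [-24,0,40,0,0.28,0],
    [-36,0,60,0,0.42,0],
    [-36,0,60,0,0.56,0],
    [-36,0,60,0,0.7,0]
  ]
}}

```text
time: 1.98
tcp_pos: [0.5998, -0.1131, 0.2471]
orientation: [-1.083, 1.389, -1.388]
ft_force: [0.2, -1.5, 0.5]
opening: 0.05
```

```bash
cat > st.py <<'E'
from h import *
from rig import monitor
from scipy.spatial.transform import Rotation as Ro
def st():
    s=monitor.sense(); R=Ro.from_rotvec(s["orientation"]).as_matrix()
    print("t",round(s["time"],2),"tcp",(s["tcp_pos"]*1000).round(1),"yawx",np.degrees(np.arctan2(R[1,0],R[0,0])).round(2),"down",R[:,1].round(3),"F",s["ft_force"].round(2),"T",s["torque"].round(2),"open",round(s["opening"]*1000,1))
    return s,R
def go(x,y,z,yaw):
    s,R=st(); d=R.T@(np.array([x,y,z])-s["tcp_pos"]*1000); t=(R.T@Ro.from_euler("z",yaw,degrees=True).as_matrix()@Ro.from_rotvec([np.pi/-2,0,0]).as_matrix())
    print("shift",d.round(1),"turn",Ro.from_matrix(t).as_rotvec().round(3))
E
python3 -c "
from st import *
go(599.8,-113.4,192,-104)"
```

```text
t 1.98 tcp [ 599.8 -113.1  247.1] yawx -104.09 down [-0.001  0.    -1.   ] F [ 0.25 -1.46  0.54] T [ 0.03 -0.04 -0.06] open 50.0
shift [ 0.3 55.1  0.1] turn [ 0.001 -0.002  0.   ]
```

Request:
{"name": "arm_command", "arguments": {
  "series": [
    [0,12,0,0,0,0],
    [0,25,0,0,0,0],
    [0,40,0,0,0,0],
    [0,52,0,0,0,0],
    [0,55,0,0,0,0]
  ]
}}

```text
time: 2.6
tcp_pos: [0.5993, -0.1135, 0.1913]
orientation: [-1.086, 1.387, -1.384]
ft_force: [0.3, -0.3, 0.5]
opening: 0.0501
```

```bash
cat >> st.py <<'E'
def look(tag,sc=None,tp=None):
    out=[]
    for n,c in(("scene",sc),("top",tp)):
        im=optics.snapshot(n)[:,:,::-1]; cv2.imwrite(f"pics/raw_{n}{tag}.png",im)
        if c is None: c=(0,384,0,512)
        out.append(cv2.resize(im[c[0]:c[1],c[2]:c[3]],(400,400*(c[1]-c[0])//(c[3]-c[2])),interpolation=cv2.INTER_CUBIC))
    h=max(o.shape[0] for o in out); out=[cv2.copyMakeBorder(o,0,h-o.shape[0],0,0,0) for o in out]
    cv2.imwrite(f"pics/l{tag}.png",np.hstack(out)[:600])
E
python3 -c "
from st import *
st();look('1',(140,280,180,320),(120,220,180,330))"
```

```text
t 2.6 tcp [ 599.3 -113.5  191.3] yawx -103.86 down [-0.002  0.    -1.   ] F [ 0.3  -0.31  0.53] T [0.04 0.01 0.01] open 50.1
```

View pics/l1.png

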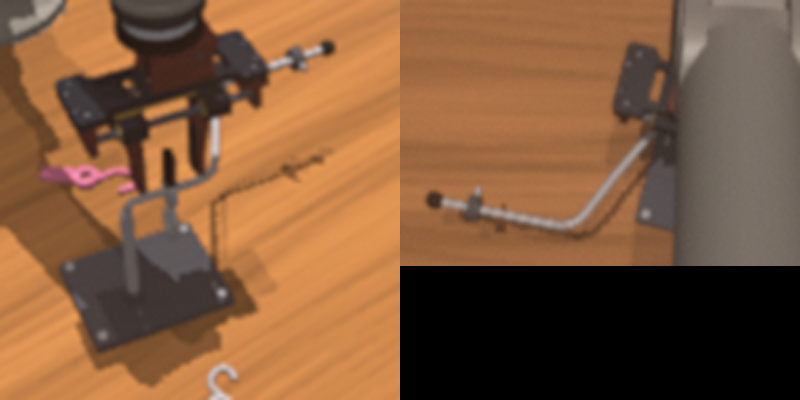

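The tab at (168,165) sits between the two fingers, (138,170) and (200,145), so I close gently.

Request:
{"name": "arm_command", "arguments": {
  "series": [
    [0,0,0,0,0,0],
    [0,0,0,0,0,0]
  ],
  "claw": 16
}}

```text
time: 2.95
tcp_pos: [0.6003, -0.1136, 0.1933]
orientation: [-1.084, 1.384, -1.386]
ft_force: [-0.1, -0.4, -0.1]
opening: 0.0337
```

Request:
{"name": "arm_command", "arguments": {
  "series": [
    [0,0,0,0,0,0],
    [0,0,0,0,0,0],
    [0,0,0,0,0,0]
  ],
  "claw": 5
}}

```text
time: 3.32
tcp_pos: [0.6, -0.1135, 0.1928]
orientation: [-1.085, 1.385, -1.385]
ft_force: [-1.1, 0.9, 1.6]
opening: 0.0101
```

```bash
python3 -c "
from st import *
st()"
```

```text
t 3.33 tcp [ 600.  -113.5  192.8] yawx -103.88 down [ 0.  0. -1.] F [-1.06  0.93  1.64] T [0.08 0.05 0.02] open 10.1
```

Request:
{"name": "arm_command", "arguments": {
  "series": [
    [0,-1,0,0,0,0],
    [0,-2,0,0,0,0],
    [0,-2,0,0,0,0],
    [0,-2,0,0,0,0]
  ]
}}

```text
time: 3.82
tcp_pos: [0.5999, -0.1135, 0.1946]
orientation: [-1.085, 1.385, -1.385]
ft_force: [-0.2, 0.9, -1.6]
opening: 0.0099
```

```bash
cat > path.py <<'E'
from st import *
D=lambda a:np.array([np.cos(np.radians(a)),np.sin(np.radians(a))])
i1=np.array([611.,-67.4]);i2=np.array([503.6,17.4]);h1,h2,h3=76.0,float(np.degrees(np.arctan2(84.8,-107.4))),78.9
R=30.;t1=R*np.tan(np.radians((h2-h1)/2));t2=R*np.tan(np.radians((h2-h3)/2))
b1=i1-t1*D(h1);e1=i1+t1*D(h2);b2=i2-t2*D(h2);e2=i2+t2*D(h3)
A1=R*np.radians(h2-h1);M=np.linalg.norm(b2-e1);A2=R*np.radians(h2-h3)
S0=45.;S=[S0,S0+A1,S0+A1+M,S0+A1+M+A2]  # s=0: 45mm before bend1
def at(s):
    if s<S[0]: return b1+(s-S[0])*D(h1),h1
    if s<S[1]:
        h=h1+np.degrees((s-S[0])/R); c=b1+R*D(h1+90); return c+R*D(h-90),h
    if s<S[2]: return e1+(s-S[1])*D(h2),h2
    if s<S[3]:
        h=h2-np.degrees((s-S[2])/R); c=b2+R*D(h2-90); return c+R*D(h+90),h
    return e2+(s-S[3])*D(h3),h3
def rows(s0,ss,lag=None,off=(0,0)):
    "rows in tool frame at s0; off: extra shift (fwd,left) mm to be spread"
    p0,a0=at(s0)
    for k,s in enumerate(ss):
        p,a=at(s); d=p-p0; f=(k+1)/len(ss)
        fwd=d@D(a0)+off[0]*f; left=d@D(a0+90)+off[1]*f
        print([round(-fwd,1),0,round(-left,1),0,round(-np.radians(a-a0),3),0])
def where():
    s,Rm=st(); p=s["tcp_pos"][:2]*1000
    g=np.arange(-10,300,.25); q=np.array([at(x)[0] for x in g]); j=np.argmin(np.linalg.norm(q-p,axis=1)); a=at(g[j])[1]
    yaw=np.degrees(np.arctan2(Rm[1,0],Rm[0,0]))+180
    F=s["ft_force"]; print("s",g[j],"left",((p-q[j])@D(a+90)).round(2),"head",a.round(1),"yawerr",(yaw-a).round(2),"Ffwd",(F[:2]@D(a)).round(2),"Fleft",(F[:2]@D(a+90)).round(2),"Fz",F[2].round(2))
if __name__=="__main__":
    import sys
    where()
    a=list(map(float,sys.argv[1:]))
    if a: rows(a[0],a[1:])
    else: print(np.round(S,1),(i2+86.5*D(h3)).round(1),"s_home",S[3]-t2+86.5)
E
python3 path.py; python3 path.py 16 21 26 31 36 41|tail -5
```

```text
t 3.83 tcp [ 599.9 -113.5  194.6] yawx -103.88 down [-0. -0. -1.] F [-0.21  0.89 -1.62] T [ 0.06  0.03 -0.01] open 9.9
t 3.83 tcp [ 599.9 -113.5  194.6] yawx -103.88 down [-0. -0. -1.] F [-0.21  0.89 -1.62] T [ 0.06  0.03 -0.01] open 9.9Traceback (most recent call last):
  File "path.py", line 30, in <module>
    where()
    ~~~~~^^
  File "path.py", line 27, in where
    F=s["ft_force"]; print("s",g[j],"left",((p-q[j])@D(a+90)).round(2),"head",a.round(1),"yawerr",(yaw-a).round(2),"Ffwd",(F[:2]@D(a)).round(2),"Fleft",(F[:2]@D(a+90)).round(2),"Fz",F[2].round(2))
                                                                              ^^^^^^^
AttributeError: 'float' object has no attribute 'round'
Traceback (most recent call last):
  File "path.py", line 30, in <module>
    where()
    ~~~~~^^
  File "path.py", line 27, in where
    F=s["ft_force"]; print("s",g[j],"left",((p-q[j])@D(a+90)).round(2),"head",a.round(1),"yawerr",(yaw-a).round(2),"Ffwd",(F[:2]@D(a)).round(2),"Fleft",(F[:2]@D(a+90)).round(2),"Fz",F[2].round(2))
                                                                              ^^^^^^^
AttributeError: 'float' object has no attribute 'round'
```

```bash
sed -i 's/a=at(g\[j\])\[1\]/a=np.float64(at(g[j])[1])/' path.py; python3 path.py; python3 path.py 16 21 26 31 36 41|tail -5
```

```text
t 3.83 tcp [ 599.9 -113.5  194.6] yawx -103.88 down [-0. -0. -1.] F [-0.21  0.89 -1.62] T [ 0.06  0.03 -0.01] open 9.9
s 17.0 left -0.4 head 76.0 yawerr 0.12 Ffwd 0.81 Fleft 0.42 Fz -1.62
[ 45.   79.4 178.6 211.4] [520.3 102.3] s_home 279.62950566398297
[np.float64(-5.0), 0, np.float64(0.0), 0, np.float64(-0.0), 0]
[np.float64(-10.0), 0, np.float64(0.0), 0, np.float64(-0.0), 0]
[np.float64(-15.0), 0, np.float64(0.0), 0, np.float64(-0.0), 0]
[np.float64(-20.0), 0, np.float64(0.0), 0, np.float64(-0.0), 0]
[np.float64(-25.0), 0, np.float64(0.0), 0, np.float64(-0.0), 0]
```

Request:
{"name": "arm_command", "arguments": {
  "series": [
    [-4,0,0,0,0,0],
    [-9,0,0,0,0,0],
    [-14,0,0,0,0,0],
    [-19,0,0,0,0,0],
    [-24,0,0,0,0,0]
  ]
}}

```text
time: 4.45
tcp_pos: [0.6058, -0.0898, 0.1947]
orientation: [-1.085, 1.385, -1.385]
ft_force: [-0.3, 0.8, -1.7]
opening: 0.01
```

```bash
sed -i 's/print(\[round(-fwd,1).*/print([round(float(v),3) for v in (-fwd,0,-left,0,-np.radians(a-a0),0)])/' path.py; python3 path.py 41 45 49 53 57 61
```

```text
t 4.45 tcp [605.8 -89.8 194.7] yawx -103.87 down [ 0.  0. -1.] F [-0.29  0.78 -1.67] T [-0.04  0.05  0.01] open 10.0
s 41.5 left -0.4 head 76.0 yawerr 0.13 Ffwd 0.68 Fleft 0.47 Fz -1.67
[-4.0, 0.0, -0.0, 0.0, -0.0, 0.0]
[-7.988, 0.0, -0.266, 0.0, -0.133, 0.0]
[-11.906, 0.0, -1.06, 0.0, -0.267, 0.0]
[-15.683, 0.0, -2.368, 0.0, -0.4, 0.0]
[-19.252, 0.0, -4.166, 0.0, -0.533, 0.0]
```

Request:
{"name": "arm_command", "arguments": {
  "series": [
    [-4,0,0,0,-0.03,0],
    [-8,0,-0.3,0,-0.14,0],
    [-12,0,-1.1,0,-0.27,0],
    [-15.7,0,-2.4,0,-0.4,0],
    [-19.2,0,-4.2,0,-0.53,0]
  ]
}}

```text
time: 5.08
tcp_pos: [0.6063, -0.0704, 0.1947]
orientation: [-1.334, 0.99, -0.991]
ft_force: [-0.2, 0.1, -0.9]
opening: 0.0095
```

```bash
python3 path.py 61.5 66 70.5 75 79.5 83
```

```text
t 5.08 tcp [606.3 -70.4 194.7] yawx -73.2 down [ 0. -0. -1.] F [-0.16  0.11 -0.92] T [ 0.01  0.05 -0.01] open 9.5
s 61.0 left -0.32 head 106.6 yawerr 0.24 Ffwd 0.15 Fleft 0.12 Fz -0.92
[-4.483, 0.0, -0.337, 0.0, -0.15, 0.0]
[-8.866, 0.0, -1.34, 0.0, -0.3, 0.0]
[-13.049, 0.0, -2.987, 0.0, -0.45, 0.0]
[-16.939, 0.0, -5.24, 0.0, -0.597, 0.0]
[-19.834, 0.0, -7.207, 0.0, -0.597, 0.0]
```

Request:
{"name": "arm_command", "arguments": {
  "series": [
    [-4.5,0,-0.4,0,-0.15,0],
    [-8.9,0,-1.4,0,-0.3,0],
    [-13,0,-3,0,-0.45,0],
    [-17,0,-5.3,0,-0.6,0],
    [-19.8,0,-7.2,0,-0.6,0]
  ]
}}

```text
time: 5.7
tcp_pos: [0.5936, -0.0536, 0.1946]
orientation: [-1.504, 0.535, -0.535]
ft_force: [0.4, -0.3, -1.3]
opening: 0.0098
```

```bash
python3 path.py; python3 -c "
from st import *
look('2',(140,260,200,320),(120,220,180,330))"
```

```text
t 5.7 tcp [593.6 -53.6 194.6] yawx -39.17 down [-0.  0. -1.] F [ 0.37 -0.28 -1.28] T [ 0.01 -0.03 -0.  ] open 9.8
s 82.25 left -0.06 head 141.7 yawerr -0.88 Ffwd -0.46 Fleft -0.01 Fz -1.28
[ 45.   79.4 178.6 211.4] [520.3 102.3] s_home 279.62950566398297
```

View pics/l2.png

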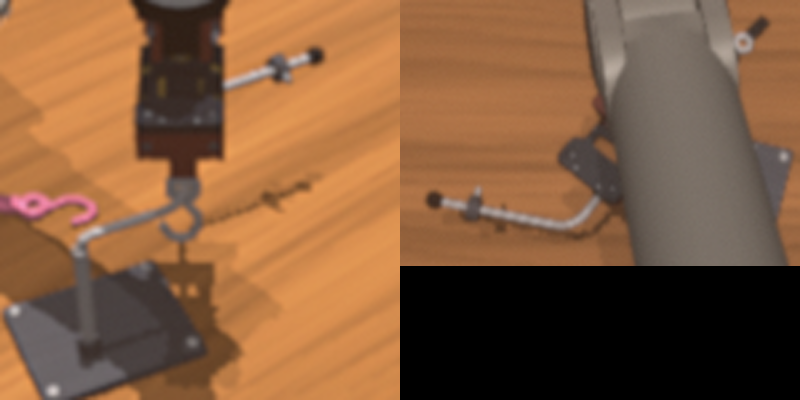

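Past the first bend with the ring free: forces are under 1.5 N, and the hook is visible at (180,210) under the gripper. Now along the middle straight.

Request:
{"name": "arm_command", "arguments": {
  "series": [
    [-5,0,-0.1,0,0,0],
    [-10,0,-0.2,0,0,0],
    [-15,0,-0.3,0,0,0],
    [-20,0,-0.4,0,0,0],
    [-25,0,-0.4,0,0,0]
  ]
}}

```text
time: 6.42
tcp_pos: [0.5738, -0.038, 0.1947]
orientation: [-1.504, 0.534, -0.535]
ft_force: [0.1, -0.1, -0.9]
opening: 0.0096
```

```bash
python3 path.py
```

```text
t 6.42 tcp [573.8 -38.  194.7] yawx -39.13 down [ 0. -0. -1.] F [ 0.1  -0.11 -0.87] T [-0.1  -0.04  0.05] open 9.6
s 107.5 left -0.06 head 141.7 yawerr -0.84 Ffwd -0.15 Fleft 0.02 Fz -0.87
[ 45.   79.4 178.6 211.4] [520.3 102.3] s_home 279.62950566398297
```

Request:
{"name": "arm_command", "arguments": {
  "series": [
    [-5,0,-0.1,0,-0.01,0],
    [-10,0,-0.2,0,-0.01,0],
    [-15,0,-0.3,0,-0.01,0],
    [-20,0,-0.4,0,-0.01,0],
    [-25,0,-0.4,0,-0.01,0]
  ]
}}

```text
time: 7.05
tcp_pos: [0.5542, -0.0225, 0.1947]
orientation: [-1.506, 0.527, -0.527]
ft_force: [-0.0, 0.2, -1.0]
opening: 0.0101
```

```bash
python3 path.py
```

```text
t 7.05 tcp [554.2 -22.5 194.7] yawx -38.56 down [ 0. -0. -1.] F [-0.01  0.19 -0.99] T [ 0.   -0.02 -0.03] open 10.1
s 132.5 left -0.02 head 141.7 yawerr -0.27 Ffwd 0.13 Fleft -0.15 Fz -0.99
[ 45.   79.4 178.6 211.4] [520.3 102.3] s_home 279.62950566398297
```

Request:
{"name": "arm_command", "arguments": {
  "series": [
    [-5,0,0,0,0,0],
    [-10,0,0,0,0,0],
    [-15,0,-0.1,0,0,0],
    [-20,0,-0.1,0,0,0],
    [-25,0,-0.1,0,0,0]
  ]
}}

```text
time: 7.68
tcp_pos: [0.5346, -0.007, 0.1947]
orientation: [-1.506, 0.527, -0.527]
ft_force: [0.5, -0.2, -0.8]
opening: 0.0101
```

```bash
python3 path.py; python3 -c "
from st import *
look('3',(140,240,230,330),(140,220,180,300))"
```

```text
t 7.67 tcp [534.6  -7.  194.7] yawx -38.56 down [ 0.  0. -1.] F [ 0.48 -0.16 -0.84] T [-0.05 -0.02  0.04] open 10.1
s 157.5 left -0.06 head 141.7 yawerr -0.27 Ffwd -0.48 Fleft -0.17 Fz -0.84
[ 45.   79.4 178.6 211.4] [520.3 102.3] s_home 279.62950566398297
```

View pics/l3.png

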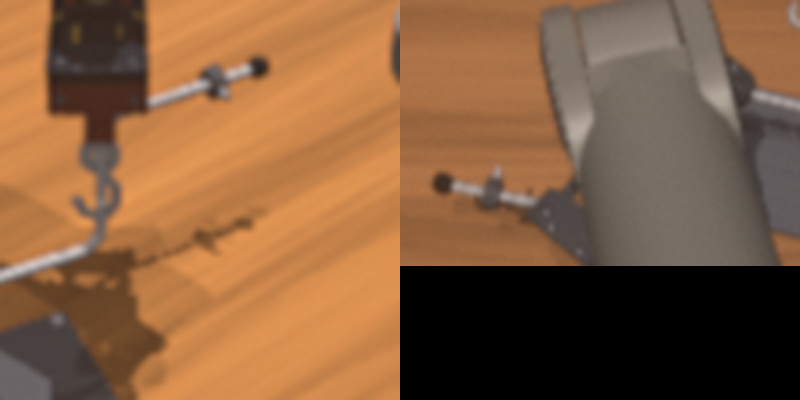

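Hook hanging at (98,190), ring at (98,155) on the rod, and forces remain tiny. Next I approach the second bend.

```bash
python3 path.py 157.5 162.5 167.5 172.5 177.5 181|tail -5;  python3 path.py 181 185.5 190 194.5 199 203.5|tail -5
```

```text
[-5.0, 0.0, 0.0, 0.0, -0.0, 0.0]
[-10.0, 0.0, 0.0, 0.0, -0.0, 0.0]
[-15.0, 0.0, 0.0, 0.0, -0.0, 0.0]
[-20.0, 0.0, 0.0, 0.0, -0.0, 0.0]
[-23.497, 0.0, 0.099, 0.0, 0.081, 0.0]
[-4.483, 0.0, 0.337, 0.0, 0.15, 0.0]
[-8.866, 0.0, 1.34, 0.0, 0.3, 0.0]
[-13.049, 0.0, 2.987, 0.0, 0.45, 0.0]
[-16.939, 0.0, 5.24, 0.0, 0.6, 0.0]
[-20.449, 0.0, 8.049, 0.0, 0.75, 0.0]
```

Request:
{"name": "arm_command", "arguments": {
  "series": [
    [-5,0,0,0,0,0],
    [-10,0,0,0,0,0],
    [-15,0,0,0,0,0],
    [-20,0,0,0,0,0],
    [-23.5,0,0.1,0,0.08,0]
  ]
}}

```text
time: 8.4
tcp_pos: [0.5162, 0.0078, 0.1947]
orientation: [-1.489, 0.59, -0.59]
ft_force: [-0.2, -0.7, -1.3]
opening: 0.0098
```

```bash
python3 path.py
```

```text
t 8.4 tcp [516.2   7.8 194.7] yawx -43.24 down [-0.  0. -1.] F [-0.18 -0.71 -1.26] T [-0.05 -0.01  0.01] open 9.8
s 181.0 left -0.13 head 137.0 yawerr -0.28 Ffwd -0.35 Fleft 0.64 Fz -1.26
[ 45.   79.4 178.6 211.4] [520.3 102.3] s_home 279.62950566398297
```

Request:
{"name": "arm_command", "arguments": {
  "series": [
    [-4.5,0,0.3,0,0.15,0],
    [-8.9,0,1.3,0,0.3,0],
    [-13,0,3,0,0.45,0],
    [-17,0,5.2,0,0.6,0]
  ]
}}

```text
time: 8.9
tcp_pos: [0.5074, 0.0232, 0.1947]
orientation: [-1.302, 1.051, -1.051]
ft_force: [-0.6, -0.7, -0.3]
opening: 0.0098
```

```bash
python3 path.py 199 203 207 211.5 216 221
```

```text
t 8.9 tcp [507.4  23.2 194.7] yawx -77.8 down [ 0.  0. -1.] F [-0.62 -0.68 -0.31] T [ 0.   -0.06 -0.03] open 9.8
s 199.25 left -0.18 head 102.2 yawerr 0.01 Ffwd -0.53 Fleft 0.75 Fz -0.31
[-3.988, 0.0, 0.266, 0.0, 0.133, 0.0]
[-7.906, 0.0, 1.06, 0.0, 0.267, 0.0]
[-12.141, 0.0, 2.567, 0.0, 0.415, 0.0]
[-16.26, 0.0, 4.38, 0.0, 0.415, 0.0]
[-20.836, 0.0, 6.395, 0.0, 0.415, 0.0]
```

Request:
{"name": "arm_command", "arguments": {
  "series": [
    [-4,0,0.2,0,0.13,0],
    [-8,0,1,0,0.27,0],
    [-12,0,2.4,0,0.41,0],
    [-16.2,0,4.2,0,0.41,0],
    [-20.8,0,6.2,0,0.41,0]
  ]
}}

```text
time: 9.52
tcp_pos: [0.5092, 0.045, 0.1947]
orientation: [-1.114, 1.347, -1.347]
ft_force: [-0.1, 0.6, -2.0]
opening: 0.0099
```

```bash
python3 path.py; python3 -c "
from st import *
look('4',(130,230,230,330),(140,220,180,300))"
```

```text
t 9.53 tcp [509.2  45.  194.7] yawx -100.85 down [ 0.  0. -1.] F [-0.09  0.63 -2.03] T [0.05 0.03 0.01] open 9.9
s 221.25 left -0.22 head 78.9 yawerr 0.25 Ffwd 0.6 Fleft 0.21 Fz -2.03
[ 45.   79.4 178.6 211.4] [520.3 102.3] s_home 279.62950566398297
```

View pics/l4.png

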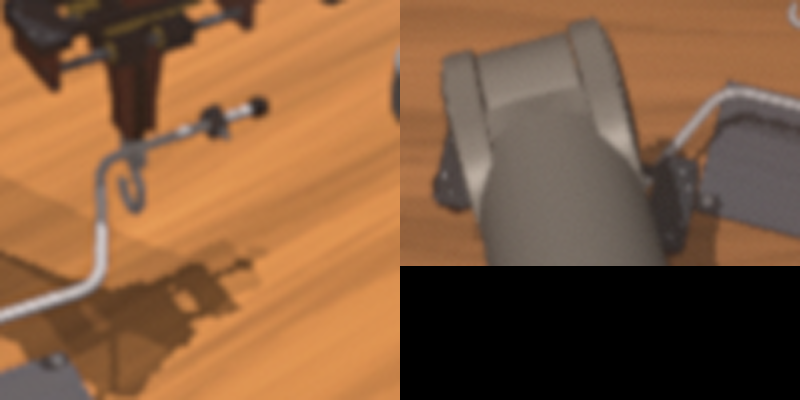

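Round both bends: ring at (133,155) and hook at (133,190) on the last straight, collar at (215,120). I continue, then creep.

Request:
{"name": "arm_command", "arguments": {
  "series": [
    [-5,0,0,0,0,0],
    [-10,0,0,0,0,0],
    [-15,0,0,0,0,0],
    [-20,0,-0.1,0,0,0],
    [-24,0,-0.1,0,0,0]
  ]
}}

```text
time: 10.25
tcp_pos: [0.5138, 0.0686, 0.1946]
orientation: [-1.112, 1.349, -1.349]
ft_force: [-0.1, 0.2, -1.2]
opening: 0.0102
```

Request:
{"name": "arm_command", "arguments": {
  "series": [
    [-5,0,0,0,0,0],
    [-10,0,0,0,0,0],
    [-14,0,0,0,0,0],
    [-17,0,0,0,0,0],
    [-20,0,0,0,0,0]
  ]
}}

```text
time: 10.88
tcp_pos: [0.5176, 0.0879, 0.1946]
orientation: [-1.112, 1.349, -1.349]
ft_force: [0.8, 0.8, -1.8]
opening: 0.0097
```

Request:
{"name": "arm_command", "arguments": {
  "series": [
    [0,0.5,0,0,0,0],
    [0,1,0,0,0,0],
    [0,1.5,0,0,0,0],
    [0,1.5,0,0,0,0],
    [0,1.5,0,0,0,0]
  ]
}}

```text
time: 11.5
tcp_pos: [0.5176, 0.0877, 0.1932]
orientation: [-1.112, 1.349, -1.349]
ft_force: [0.5, -0.7, -1.3]
opening: 0.0102
```

```bash
python3 path.py
```

```text
t 11.5 tcp [517.6  87.7 193.2] yawx -101.02 down [ 0. -0. -1.] F [ 0.53 -0.73 -1.34] T [ 0.   -0.01  0.02] open 10.2
s 264.75 left -0.15 head 78.9 yawerr 0.08 Ffwd -0.61 Fleft -0.66 Fz -1.34
[ 45.   79.4 178.6 211.4] [520.3 102.3] s_home 279.62950566398297
```

Request:
{"name": "arm_command", "arguments": {
  "series": [
    [-2,0,0,0,0,0],
    [-4,0,0,0,0,0],
    [-6,0,0,0,0,0],
    [-8,0,0,0,0,0],
    [-9,0,0,0,0,0]
  ]
}}

```text
time: 12.12
tcp_pos: [0.5193, 0.0968, 0.1931]
orientation: [-1.112, 1.349, -1.349]
ft_force: [-0.5, -0.6, -1.1]
opening: 0.0101
```

Request:
{"name": "arm_command", "arguments": {
  "series": [
    [-0.5,0,0,0,0,0],
    [-1,0,0,0,0,0],
    [-1.5,0,0,0,0,0],
    [-2,0,0,0,0,0]
  ]
}}

```text
time: 12.62
tcp_pos: [0.5196, 0.0986, 0.1931]
orientation: [-1.112, 1.349, -1.349]
ft_force: [0.0, 0.9, -0.7]
opening: 0.0098
```

```bash
python3 path.py
```

```text
t 12.62 tcp [519.6  98.6 193.1] yawx -101.02 down [-0. -0. -1.] F [ 0.05  0.88 -0.73] T [ 0.02 -0.03  0.01] open 9.8
s 275.75 left -0.12 head 78.9 yawerr 0.08 Ffwd 0.87 Fleft 0.12 Fz -0.73
[ 45.   79.4 178.6 211.4] [520.3 102.3] s_home 279.62950566398297
```

Request:
{"name": "arm_command", "arguments": {
  "series": [
    [-0.5,0,0,0,0,0],
    [-1,0,0,0,0,0]
  ]
}}

```text
time: 12.88
tcp_pos: [0.5198, 0.0996, 0.1932]
orientation: [-1.112, 1.349, -1.349]
ft_force: [0.4, -0.3, -1.3]
opening: 0.0098
```

Request:
{"name": "arm_command", "arguments": {
  "series": [
    [-0.5,0,0,0,0,0],
    [-1,0,0,0,0,0]
  ]
}}

```text
time: 13.12
tcp_pos: [0.52, 0.1006, 0.1932]
orientation: [-1.112, 1.349, -1.349]
ft_force: [-0.4, 0.0, -1.1]
opening: 0.0101
```

Request:
{"name": "arm_command", "arguments": {
  "series": [
    [-0.4,0,0,0,0,0],
    [-0.7,0,0,0,0,0]
  ]
}}

```text
time: 13.38
tcp_pos: [0.5202, 0.1013, 0.1932]
orientation: [-1.112, 1.349, -1.349]
ft_force: [0.1, 0.5, -1.1]
opening: 0.01
```

Request:
{"name": "arm_command", "arguments": {
  "series": [
    [-0.3,0,0,0,0,0],
    [-0.5,0,0,0,0,0]
  ]
}}

```text
time: 13.62
tcp_pos: [0.5203, 0.1017, 0.1932]
orientation: [-1.112, 1.349, -1.349]
ft_force: [-0.5, 0.2, -1.5]
opening: 0.0097
```

Request:
{"name": "arm_command", "arguments": {
  "series": [
    [-0.3,0,0,0,0,0],
    [-0.5,0,0,0,0,0]
  ]
}}

```text
time: 13.88
tcp_pos: [0.5204, 0.1022, 0.1932]
orientation: [-1.112, 1.349, -1.349]
ft_force: [-0.1, 0.1, -1.3]
opening: 0.0097
```

Request:
{"name": "arm_command", "arguments": {
  "series": [
    [-0.3,0,0,0,0,0],
    [-0.5,0,0,0,0,0]
  ]
}}

```text
time: 14.12
tcp_pos: [0.5204, 0.1024, 0.1931]
orientation: [-1.112, 1.349, -1.35]
ft_force: [0.1, -0.8, -0.4]
opening: 0.0096
```

Request:
{"name": "arm_command", "arguments": {
  "series": [
    [-0.3,0,0,0,0,0],
    [-0.3,0,0,0,0,0]
  ]
}}

```text
time: 14.38
tcp_pos: [0.5204, 0.1025, 0.193]
orientation: [-1.113, 1.35, -1.35]
ft_force: [0.5, -1.4, -1.7]
opening: 0.0102
```

```bash
python3 path.py
```

```text
t 14.38 tcp [520.4 102.5 193. ] yawx -101.03 down [-0.    -0.001 -1.   ] F [ 0.49 -1.41 -1.71] T [-0.43  0.08  0.02] open 10.2
s 280.0 left -0.07 head 78.9 yawerr 0.07 Ffwd -1.29 Fleft -0.75 Fz -1.71
[ 45.   79.4 178.6 211.4] [520.3 102.3] s_home 279.62950566398297
```

Contact: the moment has jumped to -0.43 N m and forward motion has stopped. I add a light, definite push.

Request:
{"name": "arm_command", "arguments": {
  "series": [
    [-0.4,0,0,0,0,0],
    [-0.4,0,0,0,0,0]
  ]
}}

```text
time: 14.62
tcp_pos: [0.5204, 0.1027, 0.193]
orientation: [-1.113, 1.35, -1.35]
ft_force: [-0.1, -3.7, -1.1]
opening: 0.0099
```

```bash
python3 path.py
```

```text
t 14.62 tcp [520.4 102.7 193. ] yawx -101.04 down [-0.    -0.001 -1.   ] F [-0.1  -3.69 -1.07] T [-0.88  0.18 -0.02] open 9.9
s 280.0 left -0.09 head 78.9 yawerr 0.06 Ffwd -3.64 Fleft -0.62 Fz -1.07
[ 45.   79.4 178.6 211.4] [520.3 102.3] s_home 279.62950566398297
```

Request:
{"name": "arm_command", "arguments": {
  "series": [
    [-0.3,0,0,0,0,0],
    [-0.3,0.3,0,0,0,0],
    [-0.3,0.5,0,0,0,0],
    [-0.3,0.5,0,0,0,0]
  ]
}}

```text
time: 15.12
tcp_pos: [0.5205, 0.1029, 0.1926]
orientation: [-1.113, 1.35, -1.35]
ft_force: [-0.8, -6.2, 0.1]
opening: 0.0099
```

```bash
python3 path.py
```

```text
t 15.12 tcp [520.5 102.9 192.6] yawx -101.04 down [-0.001 -0.001 -1.   ] F [-0.8  -6.17  0.09] T [-1.21  0.29 -0.03] open 9.9
s 280.25 left -0.09 head 78.9 yawerr 0.06 Ffwd -6.2 Fleft -0.4 Fz 0.09
[ 45.   79.4 178.6 211.4] [520.3 102.3] s_home 279.62950566398297
```

Request:
{"name": "arm_command", "arguments": {
  "series": [
    [0.4,0,0,0,0,0],
    [0.4,0,0,0,0,0]
  ]
}}

```text
time: 15.38
tcp_pos: [0.5205, 0.1028, 0.1927]
orientation: [-1.112, 1.35, -1.35]
ft_force: [-1.1, -5.7, 0.9]
opening: 0.0101
```

Request:
{"name": "arm_command", "arguments": {
  "series": [
    [0,0,0,0,0,0],
    [0,0,0,0,0,0],
    [0,0,0,0,0,0],
    [0,0,0,0,0,0]
  ],
  "claw": 34
}}

```text
time: 15.88
tcp_pos: [0.5207, 0.1037, 0.1928]
orientation: [-1.112, 1.349, -1.349]
ft_force: [-0.3, -0.8, -0.7]
opening: 0.034
```

```bash
python3 path.py; python3 -c "
from st import *
look('5',(130,210,240,320),(150,220,180,285))"
```

```text
t 15.88 tcp [520.7 103.7 192.8] yawx -100.99 down [ 0.  0. -1.] F [-0.32 -0.81 -0.7 ] T [ 0.04 -0.    0.02] open 34.0
s 281.0 left -0.14 head 78.9 yawerr 0.11 Ffwd -0.86 Fleft 0.16 Fz -0.7
[ 45.   79.4 178.6 211.4] [520.3 102.3] s_home 279.62950566398297
```

View pics/l5.png

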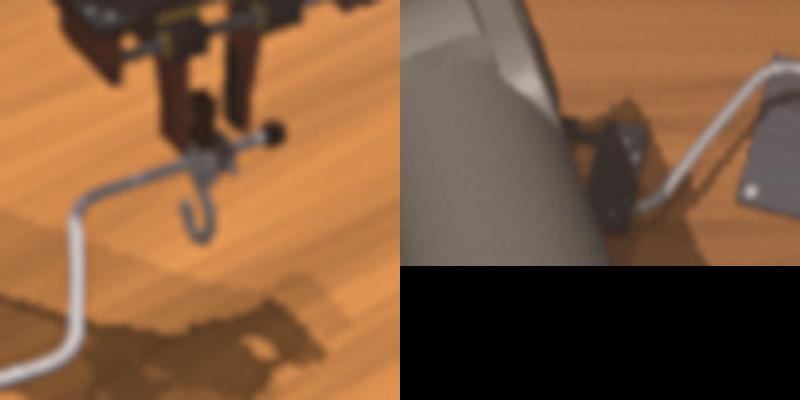

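The carrier hangs freely at (203,165), up against the collar at (222,155), and the fingers are clear of the tab on both sides. I withdraw straight up, then off to the side.

Request:
{"name": "arm_command", "arguments": {
  "series": [
    [0,-5,0,0,0,0],
    [0,-15,0,0,0,0],
    [0,-30,0,0,0,0],
    [0,-50,0,0,0,0],
    [0,-70,0,0,0,0]
  ]
}}

```text
time: 16.6
tcp_pos: [0.5208, 0.1034, 0.2644]
orientation: [-1.111, 1.349, -1.35]
ft_force: [0.4, -0.6, 0.1]
opening: 0.0342
```

Request:
{"name": "arm_command", "arguments": {
  "series": [
    [40,-10,0,0,0,0],
    [85,-20,0,0,0,0],
    [130,-30,0,0,0,0],
    [175,-30,0,0,0,0],
    [215,-30,0,0,0,0]
  ]
}}

```text
time: 17.23
tcp_pos: [0.4793, -0.1094, 0.2942]
orientation: [-1.11, 1.348, -1.351]
ft_force: [0.7, -0.2, -0.3]
opening: 0.0343
```

```bash
python3 path.py; python3 -c "
from st import *
look('6',(130,210,240,320),(170,220,180,255))"
```

```text
t 17.23 tcp [ 479.3 -109.4  294.2] yawx -101.05 down [ 0.002 -0.    -1.   ] F [ 0.65 -0.23 -0.29] T [0.1  0.01 0.  ] open 34.3
s 137.5 left 114.6 head 141.7 yawerr -62.76 Ffwd -0.66 Fleft -0.22 Fz -0.29
[ 45.   79.4 178.6 211.4] [520.3 102.3] s_home 279.62950566398297
```

View pics/l6.png

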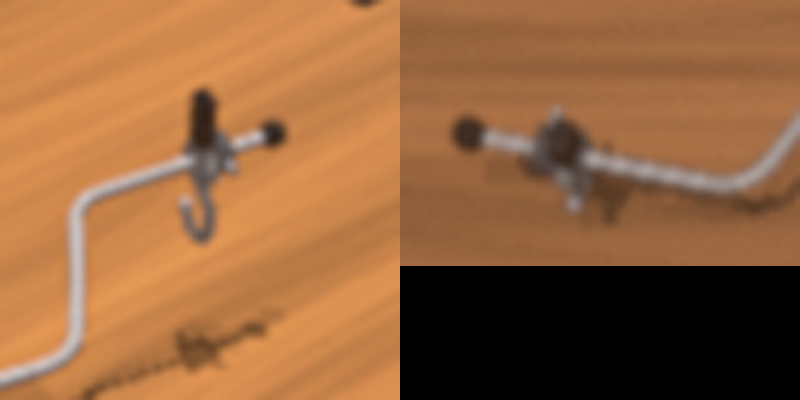

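The carrier rests at the collar in both views: tab (203,120) in the scene crop and (563,140) in the top crop. A numeric check follows.

Run:
```python
from path import *
for n,(r0,r1,c0,c1) in(("top",(188,203,203,217)),("scene",(146,162,276,286))):
    im=cv2.imread(f"pics/raw_{n}6.png"); g=cv2.cvtColor(im,cv2.COLOR_BGR2GRAY)
    yy,xx=np.nonzero(g[r0:r1,c0:c1]<60); yy+=r0;xx+=c0
    for z in(.175,.18,.185):
        p=unproj(n,[xx.mean(),yy.mean()],z)[0,:2]*1000; print(n,len(yy),z,p.round(1),"past corner",((p-i2)@D(h3)).round(1),"left",((p-i2)@D(h3+90)).round(1))
    print(np.c_[xx,yy].min(0),np.c_[xx,yy].max(0), proj(n,[.5205,.1025,.180]), proj(n,[.5205,.1025,.199]))
a=cv2.imread("pics/raw_top6.png")[185:212,195:230]; b=cv2.imread("pics/raw_scene6.png")[142:185,270:300]
cv2.imwrite("pics/z6.png",np.hstack([cv2.resize(x,(380,int(380*x.shape[0]/x.shape[1])),interpolation=cv2.INTER_CUBIC)[:293] for x in(a,b)]))
```

```text
top 32 0.175 [520.4 102.5] past corner 86.7 left -0.1
top 32 0.18 [519.6 101.9] past corner 86.0 left 0.6
top 32 0.185 [518.8 101.4] past corner 85.3 left 1.3
[208 194] [213 200] [[210.15720194 196.73840686]] [[209.35253446 195.49230105]]
scene 34 0.175 [515.9 104.5] past corner 87.9 left 4.7
scene 34 0.18 [520.9 100. ] past corner 84.4 left -1.1
scene 34 0.185 [525.9  95.4] past corner 80.9 left -6.9
[279 149] [282 159] [[280.71797636 153.88128608]] [[280.90923414 148.73811735]]
```

View pics/z6.png

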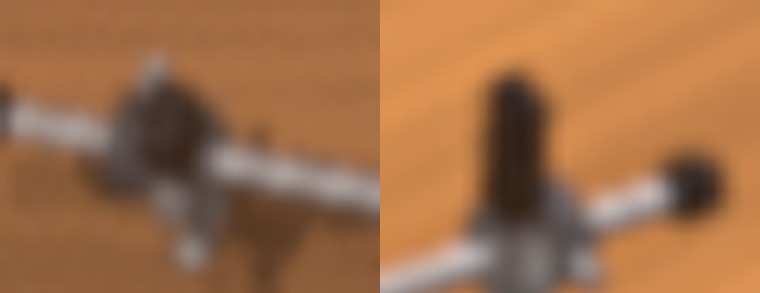

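Vision puts the tab 86.0 mm past the corner, against 86.8 mm at felt contact. That difference is below pixel resolution, so a sub-millimetre gap isn't ruled out. There is ample time, so I'll go back and give it one light ungripped nudge with the rear finger to make sure of contact.

Request:
{"name": "arm_command", "arguments": {
  "series": [
    [-45,0,0,0,0,0],
    [-90,0,0,0,0,0],
    [-135,0,0,0,0,0],
    [-180,15,0,0,0,0],
    [-214,30,0,0,0,0]
  ]
}}

```text
time: 17.95
tcp_pos: [0.5206, 0.1056, 0.2635]
orientation: [-1.111, 1.347, -1.347]
ft_force: [0.6, -0.8, -0.1]
opening: 0.0343
```

Request:
{"name": "arm_command", "arguments": {
  "series": [
    [0,0,0,0,0,0],
    [0,15,0,0,0,0],
    [0,32,0,0,0,0],
    [0,50,0,0,0,0],
    [0,69,0,0,0,0]
  ]
}}

```text
time: 18.58
tcp_pos: [0.5201, 0.101, 0.1924]
orientation: [-1.112, 1.351, -1.351]
ft_force: [-0.2, -0.1, -0.4]
opening: 0.0342
```

Request:
{"name": "arm_command", "arguments": {
  "series": [
    [0,0,0,0,0,0],
    [0,0,0,0,0,0],
    [0,0,0,0,0,0]
  ],
  "claw": 20
}}

```text
time: 18.95
tcp_pos: [0.5209, 0.1022, 0.1944]
orientation: [-1.111, 1.349, -1.35]
ft_force: [1.2, -0.2, -0.3]
opening: 0.0199
```

```bash
python3 path.py
```

```text
t 18.95 tcp [520.9 102.2 194.4] yawx -101.04 down [ 0.001  0.    -1.   ] F [ 1.23 -0.24 -0.27] T [ 0.03 -0.    0.01] open 19.9
s 279.75 left -0.6 head 78.9 yawerr 0.06 Ffwd 0.0 Fleft -1.26 Fz -0.27
[ 45.   79.4 178.6 211.4] [520.3 102.3] s_home 279.62950566398297
```

Request:
{"name": "arm_command", "arguments": {
  "series": [
    [-1,0,0,0,0,0],
    [-2,0,0,0,0,0],
    [-3,0,0,0,0,0],
    [-3.5,0,0,0,0,0],
    [-4,0,0,0,0,0]
  ]
}}

```text
time: 19.58
tcp_pos: [0.5211, 0.1063, 0.1936]
orientation: [-1.112, 1.349, -1.349]
ft_force: [0.8, -0.2, -0.0]
opening: 0.0202
```

Request:
{"name": "arm_command", "arguments": {
  "series": [
    [-0.3,0,0,0,0,0],
    [-0.6,0,0,0,0,0],
    [-0.9,0,0,0,0,0],
    [-1.2,0,0,0,0,0]
  ]
}}

```text
time: 20.08
tcp_pos: [0.5214, 0.1073, 0.1937]
orientation: [-1.112, 1.349, -1.35]
ft_force: [0.2, -0.2, 0.2]
opening: 0.0199
```

```bash
python3 path.py
```

```text
t 20.07 tcp [521.4 107.3 193.7] yawx -101.02 down [-0. -0. -1.] F [ 0.22 -0.16  0.25] T [-0.1  -0.01  0.03] open 19.9
s 284.75 left -0.11 head 78.9 yawerr 0.08 Ffwd -0.12 Fleft -0.25 Fz 0.25
[ 45.   79.4 178.6 211.4] [520.3 102.3] s_home 279.62950566398297
```

Request:
{"name": "arm_command", "arguments": {
  "series": [
    [-0.3,0,0,0,0,0],
    [-0.5,0,0,0,0,0],
    [-0.5,0,0,0,0,0]
  ]
}}

```text
time: 20.45
tcp_pos: [0.5215, 0.1077, 0.1937]
orientation: [-1.112, 1.349, -1.35]
ft_force: [-0.2, -0.8, -0.0]
opening: 0.0204
```

```bash
python3 path.py
```

```text
t 20.45 tcp [521.5 107.7 193.7] yawx -101.02 down [-0. -0. -1.] F [-0.17 -0.76 -0.03] T [-0.18  0.09 -0.01] open 20.4
s 285.25 left -0.13 head 78.9 yawerr 0.08 Ffwd -0.78 Fleft 0.02 Fz -0.03
[ 45.   79.4 178.6 211.4] [520.3 102.3] s_home 279.62950566398297
```

Request:
{"name": "arm_command", "arguments": {
  "series": [
    [-0.3,0,0,0,0,0],
    [-0.5,0,0,0,0,0],
    [-0.5,0,0,0,0,0]
  ]
}}

```text
time: 20.82
tcp_pos: [0.5215, 0.1081, 0.1936]
orientation: [-1.112, 1.349, -1.35]
ft_force: [-0.7, -3.0, 0.9]
opening: 0.0202
```

```bash
python3 path.py
```

```text
t 20.82 tcp [521.5 108.1 193.6] yawx -101.03 down [-0. -0. -1.] F [-0.7  -3.02  0.93] T [-0.5   0.14 -0.04] open 20.2
s 285.5 left -0.1 head 78.9 yawerr 0.07 Ffwd -3.09 Fleft 0.11 Fz 0.93
[ 45.   79.4 178.6 211.4] [520.3 102.3] s_home 279.62950566398297
```

A firm 3 N reaction came at the expected place, so the carrier is seated. I back off slowly to centre, open, and rise.

Request:
{"name": "arm_command", "arguments": {
  "series": [
    [0.4,0,0,0,0,0],
    [0.8,0,0,0,0,0],
    [1.5,0,0,0,0,0],
    [3,0,0,0,0,0],
    [5,0,0,0,0,0]
  ]
}}

```text
time: 21.45
tcp_pos: [0.5206, 0.1037, 0.1936]
orientation: [-1.112, 1.349, -1.349]
ft_force: [-0.4, -0.7, -0.2]
opening: 0.0202
```

Request:
{"name": "arm_command", "arguments": {
  "series": [
    [0,0,0,0,0,0],
    [0,0,0,0,0,0],
    [0,-5,0,0,0,0],
    [0,-15,0,0,0,0],
    [0,-30,0,0,0,0]
  ],
  "claw": 34
}}

```text
time: 22.08
tcp_pos: [0.5206, 0.1035, 0.2245]
orientation: [-1.112, 1.349, -1.349]
ft_force: [0.4, 0.8, 0.6]
opening: 0.0343
```

Request:
{"name": "arm_command", "arguments": {
  "series": [
    [0,-20,0,0,0,0],
    [0,-40,0,0,0,0],
    [40,-60,0,0,0,0],
    [85,-70,0,0,0,0],
    [130,-70,0,0,0,0]
  ]
}}

```text
time: 22.7
tcp_pos: [0.4962, -0.0252, 0.2959]
orientation: [-1.109, 1.347, -1.35]
ft_force: [0.6, -0.4, 0.1]
opening: 0.0341
```

Request:
{"name": "arm_command", "arguments": {
  "series": [
    [40,0,0,0,0,0],
    [80,0,0,0,0,0],
    [90,0,0,0,0,0],
    [90,0,0,0,0,0]
  ]
}}

```text
time: 23.2
tcp_pos: [0.4788, -0.1122, 0.2943]
orientation: [-1.111, 1.349, -1.35]
ft_force: [-0.2, -0.1, 0.0]
opening: 0.034
```

```bash
python3 -c "
from path import *
st();look('7',(130,210,240,320),(170,220,180,255))
for n,(r0,r1,c0,c1) in(('top',(188,203,203,217)),('scene',(146,162,276,286))):
    for k in '67':
        g=cv2.cvtColor(cv2.imread(f'pics/raw_{n}{k}.png'),cv2.COLOR_BGR2GRAY)
        yy,xx=np.nonzero(g[r0:r1,c0:c1]<60); print(n,k,len(xx),xx.mean()+c0,yy.mean()+r0)
"
```

```text
t 23.2 tcp [ 478.8 -112.2  294.3] yawx -101.05 down [ 0.001  0.    -1.   ] F [-0.19 -0.14  0.  ] T [ 0.06 -0.02 -0.01] open 34.0
top 6 32 210.375 197.09375
top 7 33 210.42424242424244 197.0
scene 6 34 280.1764705882353 154.26470588235293
scene 7 34 280.20588235294116 154.02941176470588
```

View pics/l7.png

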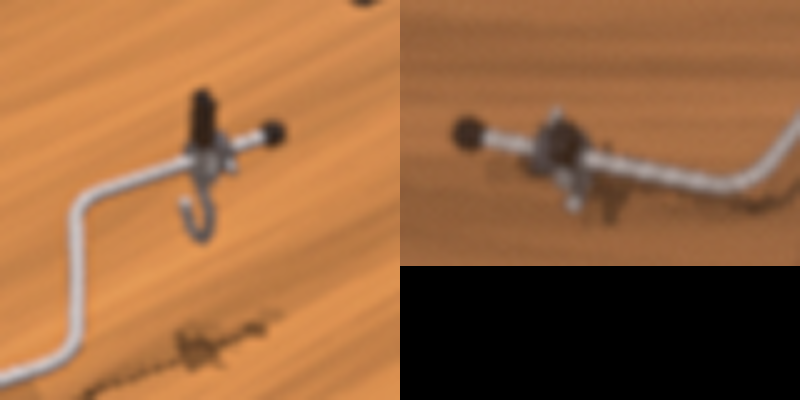

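The nudge moved nothing: tab centroids match to within about 0.25 px before and after. The carrier hangs at the collar, tab at (203,120) in the scene crop, and the robot is clear. I hand in.

```bash
python3 -c "
from rig import order
print(order.job_done())"
```

```text
the job is handed in; nothing more can be done
None
```

The carrier is on the last straight, hanging against the stop collar, and the job was handed in at about 23 s of the 69 s allowed.

- **Slide:** I gripped it by the tab, lifted it about 2 mm so the ring ran clear of the rod, and slid it round both bends. Force readings stayed around 2 N or less.
- **Stop:** I crept up to the collar and pushed home with about 6 N. After letting go I gave it one light nudge of about 3 N without gripping. The stop pushed back at the expected place.
- **Last checks:** The tab did not shift between the pictures taken before and after the nudge, to within about 0.25 px. The gripper is well clear, and nothing touched the tape roll, the carton or the mug.
- **What disagreed:** The pictures put the tab 0.8 mm (top view) to 2.4 mm (scene view) short of where I felt contact. One pixel is about 2.5 mm, so the pictures cannot show a smaller gap. That the carrier touches the stop rests on the felt contact, not on the images.

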